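Fit and lock the upper tray of a dental-cast rack

TASK

Set the loaded upper tray on the cast rack with its four corner sleeves over the rack's four posts, lowering it gently until it sits level on all four post collars. Then push its T-handle fully down and, holding it down, turn it a quarter-turn clockwise (seen from above) without forcing it, let it spring up into its locking notch, and let go. Leave all casts standing in their tiers, and do not disturb the mixing bowl, paddle lid and plaster knife.

Things in the scene. Friction and masses are not known exactly. Their poses are not given: they have to be found in the camera images.
- rack: Fixed two-tier steel cast rack. Origin: centre of its underside on the bench, z up. Base tier 150 mm along x by 250 mm along y, deck top 18 mm up. Four upright posts at x = +-55, y = +-103 mm with collars that carry the upper tray. In the middle a pillar with a bayonet socket. The tray fits either way round (half-turn symmetric).
- rack_post (a point): Centre of the collar top of the post at x = +55, y = +103 mm of the rack, 78 mm up (all four are alike). Collar flat, 22 mm across, post below it 13 mm; above it a pin 9 mm across that tapers over its last 10 mm to 3 mm and ends at 116 mm.
- rack_socket (a point): Centre of the slot in the top face of the aluminium bayonet socket (60 x 50 mm), 88.5 mm above the bench; the slot, 41 x 11 mm, lies along the rack's x. Same axes as the rack.
- tray: Loose steel upper tray, on the bench at the start; about 0.6 kg with handle and two casts. Origin: centre of the plane of its feet, z up; seated on the rack it is 78 mm above the rack's origin. Deck 134 mm along x by 234 mm along y, top at z = 20 mm, rims to z = 30 mm. A captive lock handle stands in the middle; the tray is carried by it and hangs level.
- tray_sleeve (a point): Centre of the foot of the tray's sleeve at x = +55, y = +103 mm, z = 0 of the tray (all four corners alike, +-55, +-103 mm): an upright tube 26 mm across, 24 mm high, with a 13 mm hole right through. The sleeves are the tray's feet and go over the posts.
- handle_bar (a point): Middle of the black T-handle's bar: 70 mm long (x of this point, turning with the handle), 16 mm wide (y), 18 mm high, 90 mm above the tray's feet less the press. Unlocked, the bar lies along the tray's x. Below: a spindle 12 mm across and, under the tray, a cross-pin 34 mm long parallel to the bar, which enters the socket's slot as the tray is lowered.
- lock_press (a joint): How far the handle is pushed down (m) against its spring: 0 up, 0.0155 hard stop; about 4 N at 0, 9 N at 0.012, 11 N at the stop. On the seated tray it can be turned only when pressed at least 0.0125; turned and released it springs up to about 0.008 and is held in the notch. Unlocked and released it returns to 0.
- lock_turn (a joint): Clockwise turn of the handle relative to the tray, seen from above (rad): 0 unlocked (as it starts); the notch is at 1.57 and catches from about 1.4; stop at 1.65. Stiff (0.08 N m): it keeps its angle when let go, also while the tray hangs from it.
- cast_a: Stone dental cast standing loose on the tray's deck on the +y side of the handle, 60 x 48 mm, 27 mm high; origin under its middle, z up.
- cast_b: The same, on the tray's -y side.
- cast_c: The same, on the rack's base tier, +y side.
- cast_d: The same, on the rack's base tier, -y side.
- bowl: Steel mixing bowl, 92 mm across, 115 mm high, standing on a flat scale beyond the work; bystander. Origin under its middle.
- paddle_lid: Black mixing lid, 104 mm across, lying with its steel paddle up, 80 mm high; bystander. Origin under its middle.
- knife: Plaster knife with a wooden handle, about 190 mm long along its y, lying on the bench; bystander. Origin under its handle.
- lock_handle: The captive lock handle as a whole (black T-bar, spindle, cross-pin); origin as the tray's with the handle up, moving down with the press and turning with the bar. Turned without being pushed fully down, the cross-pin jams in the slot: do not force it.
There are look-alikes about, which are no part of the job. Leave any green or purple look-alike of the cast_c alone.

How it is judged (in metres and radians):
On the way:
1. the tray sits level on all four collars, its sleeves over the posts, the lock still open (z of tray in the frame of rack between 0.075 and 0.081 m and horizontal distance between tray and rack below 0.005 m and angle between the x axis of tray and the x axis of rack, either way round below 0.06 rad and angle between tray's own z axis and vertical below 0.03 rad and value of joint lock_turn below 0.4 rad), for 0.2 s.
At the end, for the whole second after the job is handed in: Tray on all four collars (origin 75-81 mm above the rack's, within 5 mm and 0.06 rad, tilt under 0.03, still); handle turned over 1.15 rad and sprung up in its notch (6 to 10.5 mm down, not held); two casts still flat on the tray's deck and two on the rack's base deck (z of tray in the frame of rack between 0.075 and 0.081 m and horizontal distance between tray and rack below 0.005 m and angle between the x axis of tray and the x axis of rack, either way round below 0.06 rad and angle between tray's own z axis and vertical below 0.03 rad and linear speed of tray below 0.02 m/s and value of joint lock_turn above 1.15 rad and value of joint lock_press between 0.006 and 0.0105 m and z of cast_a in the frame of tray between 0.015 and 0.027 m and horizontal distance between each of cast_a, cast_b and tray below 0.11 m and angle between each of cast_a, cast_b, cast_c, cast_d's own z axis and vertical below 0.15 rad and z of cast_b in the frame of tray between 0.015 and 0.027 m and z of cast_c in the frame of rack between 0.013 and 0.025 m and horizontal distance between each of cast_c, cast_d and rack below 0.12 m and z of cast_d in the frame of rack between 0.013 and 0.025 m); the robot touches nothing.
It fails at once if the tray is dropped onto the posts (over 0.45 m/s while its sleeves are at the pins) (horizontal distance between tray and rack below 0.03 m and z of tray in the frame of rack below 0.115 m and linear speed of tray above 0.45 m/s).
It fails at once if a cast on the tray tips over or comes off (angle between any of cast_a, cast_b's own z axis and vertical above 0.6 rad or distance between any of cast_a, cast_b and tray above 0.16 m).
It fails at once if a bystander (bowl, paddle lid, plaster knife) is moved more than 30 mm (distance of any of bowl, paddle_lid, knife from where it was at the start of the episode above 0.03 m).
It fails at once if the lock is forced: its cross-pin jams on the rack with over 60 N on the way round, as when it is turned without being pushed down (contact force between lock_handle and rack above 60 N and value of joint lock_turn between 0.1 and 1.35 rad and value of joint lock_press below 0.0105 m).
It also fails if it takes over 54 s, if anything falls off the work surface, if the arm or the gripper's body presses on something with over 40 N, if the wrist force passes 120 N, or if a joint passes its speed limit or range.

ROBOT

A 6-joint arm with a two-finger parallel gripper is mounted at the origin on the work surface. World frame = base frame: x ahead of the robot, y to its left, z up, the work surface at z = 0. Lengths are in m, angles in degrees, forces in N, time in s.
With the tool pointing down it reaches from about 0.35 to 0.875 m from the base axis. Payload 4.2 kg.
Tool frame: the origin (TCP) lies midway between the tips of the shut fingers; the grasp point (between the pads) lies 19 mm behind it; z points along the fingers, y is the direction in which the jaws open and shut (so a half turn about z gives the same grasp; the last joint's range is limited). The gripper opens to 87 mm and grips with 3 to 60 N. Pads are 19 mm wide; open, the fingers measure 117 mm over their backs; the gripper's body (75 mm by 190 mm) begins 51 mm behind the grasp point.
Start: joints at [-59.439, 22.042, 0.453, 0, -68.411, -14.817], TCP at [0.17, -0.602, 0.223] pointing down, gripper open.
Joint ranges: [-179.83, 179.83], [-69.29, 118.12], [-61.27, 80.66], [-181.25, 117.63], [-171.15, -9.14], [-177.46, 177.46]. Speed limits (degrees/s): [159.86, 159.86, 180, 180, 180, 180].

INTERFACE

Orientations are given as a 3x3 rotation matrix whose columns are the frame's x, y, z axes.
In Python, from station import r gives the robot as it stands.
- The arm moves only by the tool play_rows, never from a script. Its argument "commands" is a list that holds one entry, the list of rows, each a list of 7 numbers: the shift along the world's x, y, z in m, then the turn, a rotation vector about the world's x, y, z in rad, then the closure, from 0 (fully open) to 1 (shut). A call has 1 to 5 rows; each row is the pose to reach, as a shift and turn from the pose commanded when the call began; what a row does not reach only later rows make up. A row lasts 1/10 s, in which the tool goes at most 50 mm and 8.59 degrees, less where a joint would pass 70% of its speed; a pose out of reach is approached as far as the arm can. A call with a gripper value outside its range is refused whole. The fingers move at their own pace and stop on an object; the grip force is fixed at half the most. Time passes only in rows, so rows that repeat a pose let the fingers close. It gives the time, the measured TCP pose, the force and the opening at its end, in the units of the state.
- r.sense(): the state, without advancing time (a new reading comes with each control period).
- r.capture(name): name is "scene" or "top" or "wrist"; returns a dict with "image" (420x560x3 uint8, red, green, blue), "range_z" (420x560 float32, m along the optical axis (not along the pixel's ray), 0 where there is no reading), "intrinsics" (3x3 intrinsics, pixels), "extrinsics" (4x4, takes a point from camera to world coordinates); the wrist camera has in their place "mount" (4x4, takes a point from camera to tool coordinates, whose origin is the TCP and whose axes are the flange's). Camera axes: x right, y up, looking along -z (the intrinsics and any distortion apply to the point x, -y, -z); pixel columns grow to the right and rows downward; lengths in m; the calibration is good to about 2 mm. A picture is of the moment at which its call begins: read the wrist's pose just before it.
- r.finish_job(): hands the job in, once; it reports no verdict.
The state is a dict: "time_s": time; "joints": joint angles; "joint_velocities": joint speeds; "effort": joint torques, N m; "tcp_pos": TCP position; "ee_rot": TCP orientation; "wrist_force": force on the tool from outside, world axes, zero at the start; "moment": the same for the moment, N m; "gripper_width": opening from 0.0 (shut) to 1.0 (fully open).
Only numpy, scipy, OpenCV 4.12 (cv2) and the standard library are available. Lean on these libraries where they do the work, as an engineer would, in place of code of your own. Each camera call takes 0.05 s, during which the arm holds its last target. There are 200 camera calls.

## Working session

There is one attempt and no reset: what is moved stays moved. The work goes in short steps, Python scripts to look and compute and a tool call to move; the robot and the scene stay as the last step left them, time stands still between calls to the robot, and variables do not carry over. Pictures are saved under pics/ and viewed, about 8 in all and at most 12, crops included, and the job is handed in when it is done.

Besides the shell and the picture viewer there is one more tool, called after "Emit:" as name(argument=value, ...), one argument or row to a line, values as JSON. play_rows: Moves the arm, as the interface text tells. Its arguments: {"type":"object","properties":{"commands":{"type":"array","items":{"type":"array","items":{"type":"array","items":{"type":"number"}}}}},"required":["commands"]}

```bash
ls; mkdir -p pics; cat > h.py <<'E'
import numpy as np, cv2
from station import r
def cap(n):
    s=r.sense(); d=r.capture(n)
    if n=='wrist':
        T=np.eye(4);T[:3,:3]=np.array(s['ee_rot']);T[:3,3]=s['tcp_pos']; d['extrinsics']=T@np.array(d['mount'])
    return d
def cloud(d):
    K=np.array(d['intrinsics']);E=np.array(d['extrinsics']);z=d['range_z']
    v,u=np.mgrid[:z.shape[0],:z.shape[1]]
    P=np.stack([(u-K[0,2])/K[0,0]*z,-(v-K[1,2])/K[1,1]*z,-z],-1)
    W=P@E[:3,:3].T+E[:3,3]; W[z==0]=np.nan; return W
E
python3 - <<'E'
from h import *
a=[]
for n in ('top','scene'):
    d=cap(n); np.savez('/tmp/'+n,W=cloud(d),**{k:d[k] for k in('image','range_z','intrinsics','extrinsics')})
    cv2.imwrite(f'pics/{n}0.png',cv2.resize(d['image'][:,:,::-1],(800,600)))
    print(n,d['intrinsics'],d['extrinsics'])
s=r.sense();print({k:s[k] for k in s})
E
```

```text
pics
top [[444.73010852   0.         279.26368721]
 [  0.         444.73010852 206.5281706 ]
 [  0.           0.           1.        ]] [[-0.00381215  0.99092606 -0.13435402  0.43546603]
 [-0.99996318 -0.0048104  -0.00710617  0.05790987]
 [-0.00768799  0.13432199  0.99090792  1.06014143]
 [ 0.          0.          0.          1.        ]]
scene [[417.05392663   0.         283.40844142]
 [  0.         417.05392663 209.51606729]
 [  0.           0.           1.        ]] [[-0.02165804 -0.82715964  0.56154951  1.20908504]
 [ 0.99974728 -0.01453309  0.01715144  0.0652725 ]
 [-0.00602593  0.56177906  0.82726536  1.05337855]
 [ 0.          0.          0.          1.        ]]
{'time_s': 0.1, 'joints': array([-5.94375622e+01,  2.20851684e+01,  3.86306728e-01, -2.65186272e-02,
       -6.84097813e+01, -1.48190312e+01]), 'joint_velocities': array([ 0.04150363, -0.04074831,  0.11270771,  0.06023943, -0.01432022,
       -0.02455063]), 'effort': array([-5.40230085e-04, -3.91690779e+01,  1.87933391e+01,  4.23187226e+00,
        1.34614098e-02, -7.91255616e-05]), 'tcp_pos': array([ 0.16947944, -0.60101575,  0.22156948]), 'ee_rot': array([[-9.62532753e-01, -2.71164798e-01, -5.93566981e-04],
       [-2.71165439e-01,  9.62530974e-01,  1.85154952e-03],
       [ 6.92515525e-05,  1.94313191e-03, -9.99998110e-01]]), 'wrist_force': array([-0.10560675,  0.14202559,  0.07207369]), 'moment': array([-0.03951345,  0.04619464,  0.0377891 ]), 'gripper_width': 0.9996416976703424}
```

View pics/top0.png

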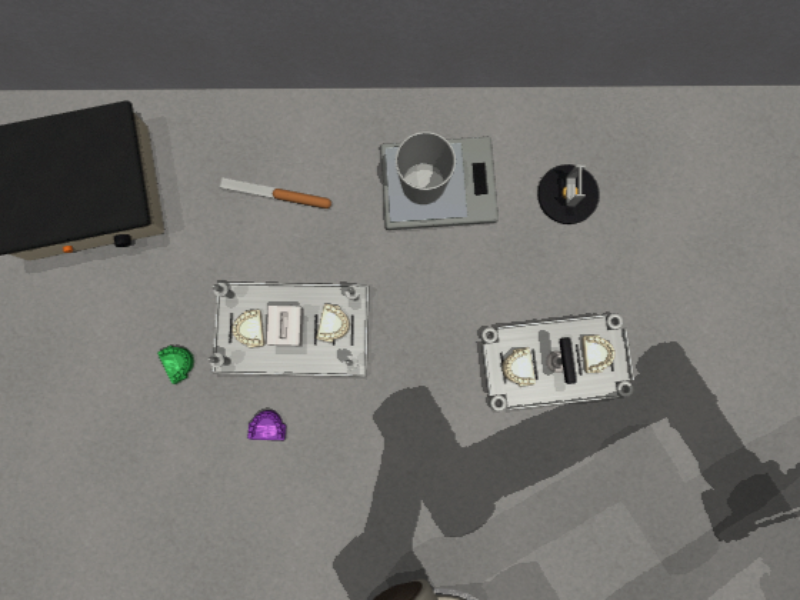

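View pics/scene0.png

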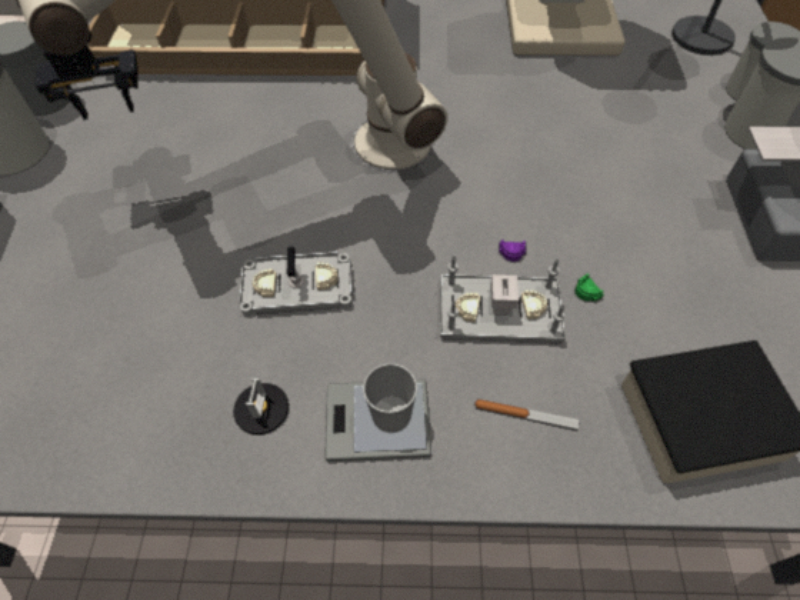

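The top view (800 px wide) shows the tray at right, with sleeves at (490,335), (615,321), (625,388), (498,403) and the handle at (568,360). The rack is at left, with its socket at (284,325). The bowl, knife and lid lie beyond (farther x).

```bash
cat >> h.py <<'E'
def pix2z(d,u,v,z):
    K=np.array(d['intrinsics']);E=np.array(d['extrinsics'])
    q=E[:3,:3]@np.array([(u-K[0,2])/K[0,0],-(v-K[1,2])/K[1,1],-1]); t=(z-E[2,3])/q[2]
    return E[:3,3]+t*q
def fit(B,W):
    B=np.array(B);W=np.array(W)[:,:2];b=B-B.mean(0);w=W-W.mean(0)
    a=np.arctan2((b[:,0]*w[:,1]-b[:,1]*w[:,0]).sum(),(b*w).sum());R=np.array([[np.cos(a),-np.sin(a)],[np.sin(a),np.cos(a)]])
    t=W.mean(0)-R@B.mean(0); return t,np.degrees(a),W-(B@R.T+t)
E
python3 - <<'E'
from h import *
d=np.load('/tmp/top.npz');I=d['image'];W=d['W'];f=.7
p=lambda u,v,z:pix2z(d,u*f,v*f,z)
C=[(55,103),(55,-103),(-55,-103),(-55,103)];C=np.array(C)/1e3
print('tray',fit(C,[p(490,335,.024),p(615,321,.024),p(625,388,.024),p(498,403,.024)]))
print('bar',p(566,341,.099),p(571,381,.099))
print('socket',p(284,325,.0885)); 
for q in [(222,288),(351,293),(217,359),(349,359)]: print(p(*q,.116))
print('z sock',np.nanmedian(W[221:236,190:208,2]), 'bench',np.nanmedian(W[300:340,100:160,2]))
m=(W[...,2]>.012)&(W[...,2]<.024)
x=W[m];
for lo,hi in((.1,.4),(-.35,-.05)):
    k=x[(x[:,1]>lo)&(x[:,1]<hi)&(x[:,0]>.3)&(x[:,0]<.62)]
    print(len(k),cv2.minAreaRect(k[:,:2].astype(np.float32)))
c=np.vstack([cv2.resize(I[185:275,140:270],(780,540),interpolation=3)[:300],cv2.resize(I[185:275,140:270],(780,540),interpolation=3)[300:]])
cv2.imwrite('pics/c1.png',c[:,:,::-1])
E
```

```text
tray (array([ 0.46607311, -0.19027953]), np.float64(6.116265631978758), array([[-0.00028796, -0.00083211],
       [-0.0002597 , -0.00037223],
       [ 0.00084296,  0.00063816],
       [-0.00029529,  0.00056617]]))
bar [ 0.49458122 -0.18698858  0.099     ] [ 0.43475285 -0.19211819  0.099     ]
socket [0.52163437 0.24158669 0.0885    ]
[0.57546605 0.33099002 0.116     ]
[0.56691944 0.13665162 0.116     ]
[0.469085   0.33483641 0.116     ]
[0.46828656 0.13898967 0.116     ]
z sock 0.08754758699755794 bench -0.00017514362672910178
4964 ((0.470722496509552, 0.24319767951965332), (0.25060978531837463, 0.2531585991382599), 89.6945571899414)
3965 ((0.46675971150398254, -0.18977080285549164), (0.1346997618675232, 0.23271691799163818), 6.115619659423828)
```

View pics/c1.png

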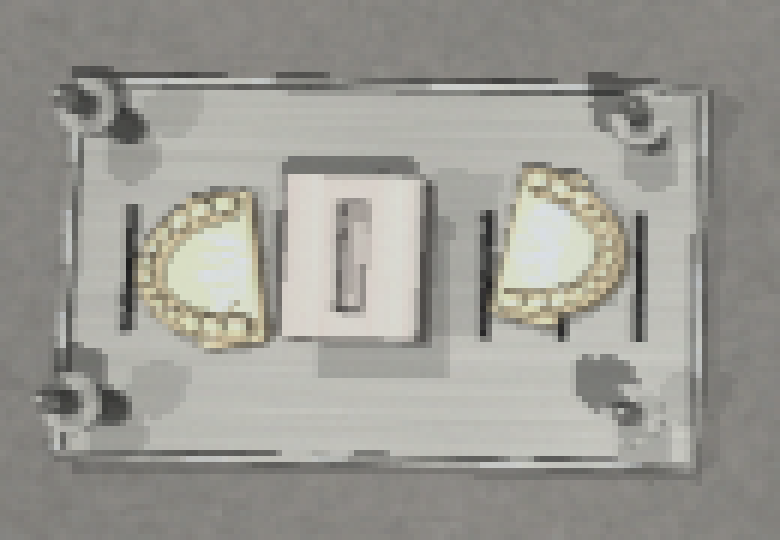

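The tray is at (0.466, -0.190), yaw 6.1°. The rack is at about (0.521, 0.241), yaw about -1.5°; collar rings in the crop are at (85,103), (640,120), (75,402) and (632,412). I'll fly over the rack for a wrist look first, flipping the tool so joint 6 keeps room for the clockwise turn.

Emit:
play_rows(
  commands=[
    [[0.018, 0.042, 0.01, 0, 0, 0.148, 0], [0.035, 0.084, 0.02, 0, 0, 0.296, 0], [0.053, 0.126, 0.03, 0, 0, 0.444, 0], [0.07, 0.168, 0.04, 0, 0, 0.592, 0], [0.088, 0.21, 0.05, 0, 0, 0.74, 0]],
  ],
)

```text
time_s: 0.6
tcp_pos: [0.2577, -0.3897, 0.2725]
ee_rot: [[-0.523, -0.852, -0.0], [-0.852, 0.523, 0.001], [-0.0, 0.001, -1.0]]
wrist_force: [1.5, -0.5, 0.6]
gripper_width: 0.999
```

Emit:
play_rows(
  commands=[
    [[0.018, 0.042, 0.01, 0, 0, 0.148, 0], [0.035, 0.084, 0.02, 0, 0, 0.296, 0], [0.053, 0.126, 0.02, 0, 0, 0.444, 0], [0.07, 0.168, 0.02, 0, 0, 0.592, 0], [0.088, 0.21, 0.02, 0, 0, 0.74, 0]],
  ],
)

```text
time_s: 1.1
tcp_pos: [0.3455, -0.1797, 0.2926]
ee_rot: [[0.189, -0.982, 0.001], [-0.982, -0.189, 0.0], [-0.0, -0.001, -1.0]]
wrist_force: [0.5, 0.2, 0.1]
gripper_width: 0.999
```

Emit:
play_rows(
  commands=[
    [[0.018, 0.042, 0, 0, 0, 0.148, 0], [0.035, 0.084, 0, 0, 0, 0.296, 0], [0.053, 0.126, 0, 0, 0, 0.444, 0], [0.07, 0.168, 0, 0, 0, 0.592, 0], [0.088, 0.21, 0, 0, 0, 0.74, 0]],
  ],
)

```text
time_s: 1.6
tcp_pos: [0.4335, 0.0304, 0.2925]
ee_rot: [[0.802, -0.597, -0.0], [-0.597, -0.802, 0.0], [-0.0, -0.0, -1.0]]
wrist_force: [0.9, -0.7, -0.1]
gripper_width: 1.001
```

Emit:
play_rows(
  commands=[
    [[0.018, 0.042, 0, 0, 0, 0.148, 0], [0.035, 0.084, 0, 0, 0, 0.296, 0], [0.053, 0.126, 0, 0, 0, 0.444, 0], [0.07, 0.168, 0, 0, 0, 0.592, 0], [0.07, 0.2, 0, 0, 0, 0.64, 0]],
  ],
)

```text
time_s: 2.1
tcp_pos: [0.5046, 0.2309, 0.2911]
ee_rot: [[1.0, -0.003, -0.001], [-0.003, -1.0, -0.001], [-0.001, 0.001, -1.0]]
wrist_force: [-0.2, -0.4, 0.3]
gripper_width: 1.001
```

```bash
python3 - <<'E'
from h import *
s=r.sense();print(s['time_s'],s['tcp_pos'],s['joints'],s['ee_rot'])
d=cap('wrist');W=cloud(d);np.savez('/tmp/w1',W=W,**{k:d[k] for k in('image','range_z','intrinsics','extrinsics')})
print(d['mount']);cv2.imwrite('pics/w1.png',cv2.resize(d['image'][:,:,::-1],(800,600),interpolation=cv2.INTER_CUBIC))
E
```

```text
2.1 [0.50456458 0.23091232 0.2911255 ] [ 4.13262489e+01  1.28599304e+01 -2.78283425e+00 -3.72966375e-03
 -7.44530736e+01  4.85104410e+01] [[ 0.99999505 -0.00286711 -0.00129754]
 [-0.00286848 -0.99999533 -0.00105746]
 [-0.0012945   0.00106118 -0.9999986 ]]
[[-6.95196759e-04  9.55928265e-01  2.93599503e-01  7.95071126e-02]
 [ 9.99998808e-01  2.59731509e-04  1.52217982e-03  2.44863501e-04]
 [ 1.37883768e-03  2.93600211e-01 -9.55927306e-01 -1.61708571e-01]
 [ 0.00000000e+00  0.00000000e+00  0.00000000e+00  1.00000000e+00]]
```

View pics/w1.png

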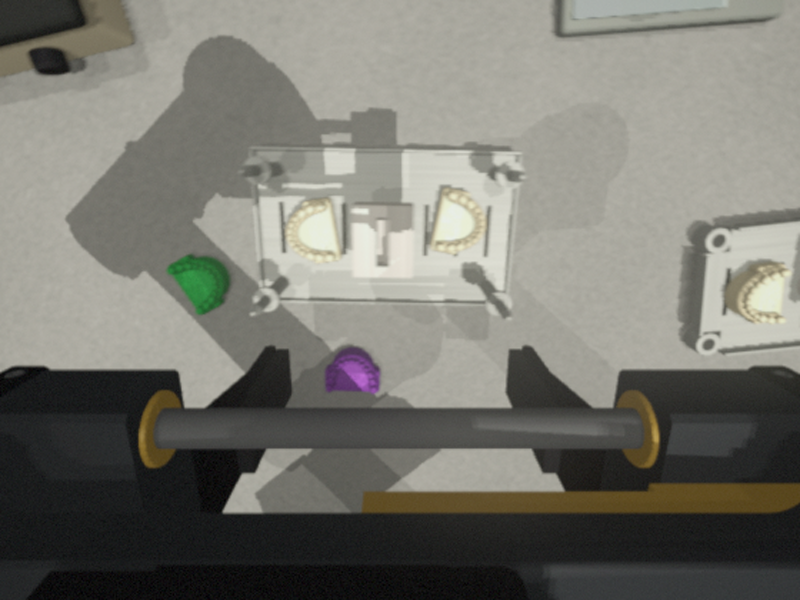

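The wrist view shows the rack at (255–522, 150–315), its socket at (383,240), post pins at about (280,170), (520,172), (258,308) and (505,308), and the edge of the tray at right.

```bash
python3 - <<'E'
from h import *
d=np.load('/tmp/w1.npz');I=d['image'];W=d['W']
def blob(zl,zh,xl,xh,yl,yh,n):
    k=W[(W[...,2]>zl)&(W[...,2]<zh)&(W[...,0]>xl)&(W[...,0]<xh)&(W[...,1]>yl)&(W[...,1]<yh)]
    print(n,len(k),cv2.minAreaRect(k[:,:2].astype(np.float32)) if len(k)>4 else '',k.mean(0))
blob(.082,.1,.47,.57,.19,.29,'sock')
blob(.012,.026,.42,.62,.105,.375,'deck')
for sx in(.576,.466):
  for sy in (.343,.137): blob(.070,.084,sx-.03,sx+.03,sy-.03,sy+.03,'collar')
d2=np.load('/tmp/top.npz');W=d2['W']
print('TOP');blob(.082,.1,.47,.57,.19,.29,'sock')
blob(.012,.026,.42,.62,.105,.375,'deck')
for sx in(.576,.466):
  for sy in (.343,.137): blob(.070,.084,sx-.03,sx+.03,sy-.03,sy+.03,'collar')
# 6 px scale crop of wrist
c=I[95:225,165:375]; cv2.imwrite('pics/w1c.png',cv2.resize(c,(798,494),interpolation=3)[:,:,::-1])
E
```

```text
sock 1855 ((0.5198458433151245, 0.24280087649822235), (0.049635279923677444, 0.06036461517214775), 88.58873748779297) [0.52076139 0.2429765  0.08790521]
deck 13810 ((0.5197594165802002, 0.24321191012859344), (0.2503735423088074, 0.15026208758354187), 88.59820556640625) [0.5251569  0.24341187 0.01813293]
collar 228 ((0.5774684548377991, 0.34331756830215454), (0.021495698019862175, 0.019564935937523842), 8.785867691040039) [0.57766032 0.34171255 0.07747464]
collar 217 ((0.5724100470542908, 0.13917557895183563), (0.02121078595519066, 0.02028276026248932), 89.78341674804688) [0.57284142 0.14127595 0.0772084 ]
collar 190 ((0.4680328965187073, 0.34610238671302795), (0.02122293785214424, 0.020429477095603943), 43.875144958496094) [0.46950222 0.34497787 0.07746553]
collar 190 ((0.46338820457458496, 0.14191681146621704), (0.020361579954624176, 0.02150731347501278), 36.87916564941406) [0.4649058  0.1429816  0.07713249]
TOP
sock 565 ((0.5218363404273987, 0.24243766069412231), (0.05094428360462189, 0.05979198217391968), 89.26517486572266) [0.52200976 0.24210487 0.08846001]
deck 4806 ((0.5220733880996704, 0.24290785193443298), (0.25032877922058105, 0.1500452160835266), 88.66986846923828) [0.51969056 0.24046671 0.01845836]
collar 59 ((0.5785074234008789, 0.34279030561447144), (0.018732644617557526, 0.020865434780716896), 63.223941802978516) [0.5778739  0.34195065 0.0784619 ]
collar 61 ((0.5738708972930908, 0.1381690800189972), (0.02026042528450489, 0.02031867392361164), 87.4368667602539) [0.57339795 0.13766308 0.0779264 ]
collar 62 ((0.4694533050060272, 0.3458402752876282), (0.019924994558095932, 0.021043147891759872), 75.40917205810547) [0.46950998 0.3446735  0.07782139]
collar 63 ((0.46484944224357605, 0.1418595314025879), (0.02033108100295067, 0.019819431006908417), 89.99723052978516) [0.46453157 0.14061306 0.07796449]
```

View pics/w1c.png

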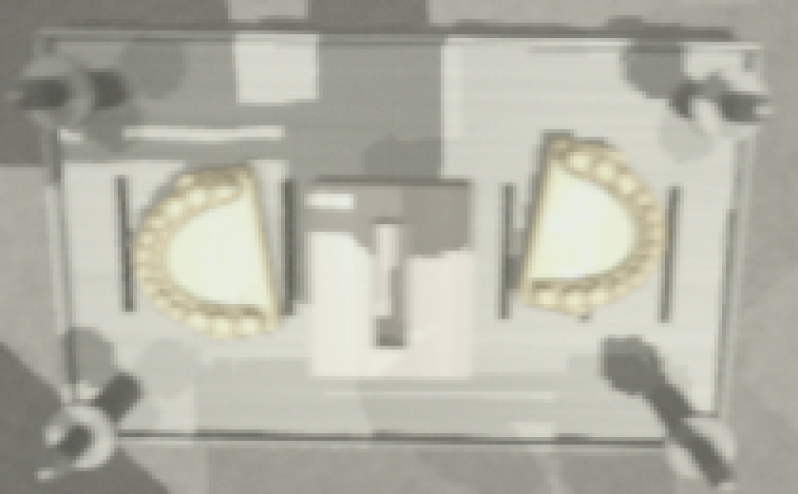

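Depth fits put the rack at (0.520, 0.243), yaw -1.4° in the wrist frame. Both cameras agree to 2 mm. Next, over the tray with the same relative view.

Emit:
play_rows(
  commands=[
    [[-0.006, -0.047, 0, 0, 0, 0.02, 0], [-0.012, -0.095, 0, 0, 0, 0.04, 0], [-0.018, -0.142, 0, 0, 0, 0.06, 0], [-0.024, -0.19, 0, 0, 0, 0.08, 0], [-0.03, -0.237, 0, 0, 0, 0.1, 0]],
  ],
)

```text
time_s: 2.65
tcp_pos: [0.4725, -0.0104, 0.2924]
ee_rot: [[0.996, 0.094, -0.0], [0.094, -0.996, 0.0], [-0.0, -0.0, -1.0]]
wrist_force: [1.6, -0.9, -0.7]
gripper_width: 1.001
```

Emit:
play_rows(
  commands=[
    [[-0.006, -0.047, 0, 0, 0, 0.01, 0], [-0.012, -0.095, 0, 0, 0, 0.01, 0], [-0.018, -0.142, 0, 0, 0, 0.01, 0], [-0.024, -0.189, 0, 0, 0, 0.01, 0], [-0.024, -0.189, 0, 0, 0, 0.01, 0]],
  ],
)

```text
time_s: 3.15
tcp_pos: [0.4479, -0.2018, 0.2919]
ee_rot: [[0.995, 0.096, -0.002], [0.096, -0.995, -0.0], [-0.002, 0.0, -1.0]]
wrist_force: [-0.5, 0.4, -1.5]
gripper_width: 1.0
```

```bash
python3 - <<'E'
from h import *
s=r.sense();print(s['time_s'],s['tcp_pos'],s['joints'],s['ee_rot'])
d=cap('wrist');W=cloud(d)
def blob(zl,zh,xl,xh,yl,yh,n):
    k=W[(W[...,2]>zl)&(W[...,2]<zh)&(W[...,0]>xl)&(W[...,0]<xh)&(W[...,1]>yl)&(W[...,1]<yh)]
    print(n,len(k),cv2.minAreaRect(k[:,:2].astype(np.float32)) if len(k)>4 else '',k.mean(0))
blob(.09,.105,.38,.55,-.25,-.13,'bar')
blob(.012,.034,.36,.58,-.33,-.05,'deck')
E
```

```text
3.15 [ 0.44791602 -0.20178628  0.29193592] [-5.24776479e+00  6.27590312e+00 -1.07929756e+01  3.37941574e-02
 -7.30258602e+01  1.00718103e+02] [[ 9.95427741e-01  9.55025046e-02 -1.69812230e-03]
 [ 9.55019403e-02 -9.95429159e-01 -4.10530529e-04]
 [-1.72956714e-03  2.46479503e-04 -9.99998474e-01]]
bar 804 ((0.4651327133178711, -0.19007597863674164), (0.06847985088825226, 0.01522149983793497), 5.352447032928467) [ 0.46649145 -0.19029777  0.09787955]
deck 12948 ((0.4649040102958679, -0.1902361661195755), (0.13512271642684937, 0.23401381075382233), 6.09941291809082) [ 0.46763819 -0.18975545  0.02065765]
```

Emit:
play_rows(
  commands=[
    [[0.015, 0.01, -0.03, 0, 0, 0.011, 0], [0.016, 0.01, -0.07, 0, 0, 0.011, 0], [0.016, 0.01, -0.11, 0, 0, 0.011, 0], [0.016, 0.01, -0.15, 0, 0, 0.011, 0], [0.016, 0.01, -0.15, 0, 0, 0.011, 0]],
  ],
)

```text
time_s: 3.7
tcp_pos: [0.4614, -0.1858, 0.1375]
ee_rot: [[0.993, 0.114, -0.013], [0.114, -0.993, 0.002], [-0.012, -0.004, -1.0]]
wrist_force: [-0.5, 0.4, 0.0]
gripper_width: 1.003
```

```bash
python3 - <<'E'
from h import *
s=r.sense();print(s['time_s'],s['tcp_pos'],s['ee_rot'],s['wrist_force'])
E
```

```text
3.7 [ 0.46136295 -0.18575411  0.13751831] [[ 0.99337724  0.11419809 -0.01266712]
 [ 0.11423773 -0.99345042  0.00244922]
 [-0.01230445 -0.00388006 -0.99991677]] [-0.5095508   0.3987956   0.01877569]
```

Emit:
play_rows(
  commands=[
    [[0, -0.002, -0.02, 0, 0, 0, 0], [0, -0.002, -0.04, 0, 0, 0, 0], [0, -0.002, -0.055, 0, 0, 0, 0], [0, -0.002, -0.066, 0, 0, 0, 0], [0, -0.002, -0.066, 0, 0, 0, 0]],
  ],
)

```text
time_s: 4.2
tcp_pos: [0.4657, -0.1891, 0.0766]
ee_rot: [[0.993, 0.115, -0.001], [0.115, -0.993, -0.0], [-0.001, -0.0, -1.0]]
wrist_force: [0.2, 0.3, -0.3]
gripper_width: 1.004
```

Emit:
play_rows(
  commands=[
    [[0, 0, 0, 0, 0, 0, 0], [0, 0, 0, 0, 0, 0, 0], [0, 0, 0, 0, 0, 0, 0]],
  ],
)

```text
time_s: 4.5
tcp_pos: [0.4662, -0.1896, 0.0775]
ee_rot: [[0.993, 0.114, 0.002], [0.114, -0.993, -0.0], [0.002, 0.0, -1.0]]
wrist_force: [-0.2, -0.7, -0.1]
gripper_width: 1.002
```

Emit:
play_rows(
  commands=[
    [[-0.001, 0, -0.003, 0, 0, -0.008, 0], [-0.001, 0, -0.003, 0, 0, -0.008, 0.5], [-0.001, 0, -0.003, 0, 0, -0.008, 1], [-0.001, 0, -0.003, 0, 0, -0.008, 1], [-0.001, 0, -0.003, 0, 0, -0.008, 1]],
  ],
)

```text
time_s: 5.0
tcp_pos: [0.4646, -0.1895, 0.0736]
ee_rot: [[0.994, 0.106, -0.0], [0.106, -0.994, -0.0], [-0.0, 0.0, -1.0]]
wrist_force: [-0.5, -0.5, -0.0]
gripper_width: 0.722
```

Emit:
play_rows(
  commands=[
    [[0, 0, 0, 0, 0, 0, 1], [0, 0, 0, 0, 0, 0, 1], [0, 0, 0, 0, 0, 0, 1], [0, 0, 0, 0, 0, 0, 1], [0, 0, 0, 0, 0, 0, 1]],
  ],
)

```text
time_s: 5.5
tcp_pos: [0.4646, -0.1895, 0.0736]
ee_rot: [[0.994, 0.106, 0.0], [0.106, -0.994, -0.0], [0.0, 0.0, -1.0]]
wrist_force: [-1.0, -0.7, -0.5]
gripper_width: 0.265
```

```bash
python3 - <<'E'
from h import *
s=r.sense();print(s['time_s'],s['tcp_pos'],s['ee_rot'],s['wrist_force'],s['gripper_width'])
E
```

```text
5.5 [ 0.46462146 -0.18952781  0.07355301] [[ 9.94366610e-01  1.05995490e-01  7.78715157e-06]
 [ 1.05995490e-01 -9.94366610e-01 -1.62108955e-05]
 [ 6.02500169e-06  1.69449762e-05 -1.00000000e+00]] [-1.03177821 -0.68181066 -0.50328367] 0.26507469969992437
```

Emit:
play_rows(
  commands=[
    [[0, 0, 0, 0, 0, 0, 1], [0, 0, 0, 0, 0, 0, 1], [0, 0, 0, 0, 0, 0, 1], [0, 0, 0.005, 0, 0, 0, 1], [0, 0, 0.01, 0, 0, 0, 1]],
  ],
)

```text
time_s: 6.0
tcp_pos: [0.4629, -0.189, 0.0825]
ee_rot: [[0.994, 0.105, -0.004], [0.105, -0.994, 0.001], [-0.004, -0.002, -1.0]]
wrist_force: [0.9, 0.6, -6.2]
gripper_width: 0.181
```

Emit:
play_rows(
  commands=[
    [[0, 0, 0.01, 0, 0, 0, 1], [0, 0, 0.02, 0, 0, 0, 1], [0, 0, 0.03, 0, 0, 0, 1], [0, 0, 0.04, 0, 0, 0, 1], [0, 0, 0.05, 0, 0, 0, 1]],
  ],
)

```text
time_s: 6.5
tcp_pos: [0.4646, -0.1895, 0.1346]
ee_rot: [[0.994, 0.106, 0.0], [0.106, -0.994, 0.0], [0.0, -0.0, -1.0]]
wrist_force: [-1.1, -0.0, -5.8]
gripper_width: 0.18
```

The tray is lifted, with -6 N on the wrist. Carrying it gently.

Emit:
play_rows(
  commands=[
    [[0, 0.004, 0.018, 0, 0, 0, 1], [0.001, 0.012, 0.036, 0, 0, -0.005, 1], [0.003, 0.024, 0.054, 0, 0, -0.01, 1], [0.005, 0.039, 0.07, 0, 0, -0.015, 1], [0.007, 0.058, 0.082, 0, 0, -0.02, 1]],
  ],
)

```text
time_s: 7.0
tcp_pos: [0.4717, -0.1313, 0.2172]
ee_rot: [[0.996, 0.085, 0.002], [0.085, -0.996, 0.0], [0.002, 0.0, -1.0]]
wrist_force: [0.2, 0.3, -7.3]
gripper_width: 0.178
```

Emit:
play_rows(
  commands=[
    [[0.003, 0.021, 0.006, 0, 0, -0.008, 1], [0.006, 0.044, 0.01, 0, 0, -0.016, 1], [0.009, 0.068, 0.012, 0, 0, -0.024, 1], [0.012, 0.092, 0.012, 0, 0, -0.032, 1], [0.015, 0.116, 0.012, 0, 0, -0.04, 1]],
  ],
)

```text
time_s: 7.5
tcp_pos: [0.4862, -0.0146, 0.2281]
ee_rot: [[0.999, 0.046, 0.0], [0.046, -0.999, 0.0], [0.0, -0.0, -1.0]]
wrist_force: [0.6, 0.3, -6.8]
gripper_width: 0.18
```

Emit:
play_rows(
  commands=[
    [[0.003, 0.024, 0, 0, 0, -0.008, 1], [0.006, 0.048, 0, 0, 0, -0.016, 1], [0.009, 0.072, 0, 0, 0, -0.024, 1], [0.012, 0.096, 0, 0, 0, -0.032, 1], [0.015, 0.12, 0, 0, 0, -0.04, 1]],
  ],
)

```text
time_s: 8.0
tcp_pos: [0.5011, 0.1054, 0.2279]
ee_rot: [[1.0, 0.006, -0.0], [0.006, -1.0, 0.0], [-0.0, -0.0, -1.0]]
wrist_force: [0.7, -0.4, -7.2]
gripper_width: 0.179
```

Emit:
play_rows(
  commands=[
    [[0.003, 0.024, 0, 0, 0, -0.007, 1], [0.006, 0.046, 0, 0, 0, -0.014, 1], [0.009, 0.066, 0, 0, 0, -0.02, 1], [0.012, 0.084, 0, 0, 0, -0.026, 1], [0.014, 0.1, 0, 0, 0, -0.031, 1]],
  ],
)

```text
time_s: 8.5
tcp_pos: [0.5154, 0.2054, 0.2277]
ee_rot: [[1.0, -0.025, -0.0], [-0.025, -1.0, 0.0], [-0.0, -0.0, -1.0]]
wrist_force: [0.8, -0.8, -5.8]
gripper_width: 0.181
```

Emit:
play_rows(
  commands=[
    [[0.002, 0.014, 0, 0, 0, 0, 1], [0.003, 0.025, 0, 0, 0, 0, 1], [0.004, 0.033, 0, 0, 0, 0, 1], [0.004, 0.038, 0, 0, 0, 0, 1], [0.004, 0.039, 0, 0, 0, 0, 1]],
  ],
)

```text
time_s: 9.0
tcp_pos: [0.5195, 0.2437, 0.2274]
ee_rot: [[1.0, -0.025, -0.0], [-0.025, -1.0, -0.0], [-0.0, 0.0, -1.0]]
wrist_force: [-0.3, -0.5, -6.1]
gripper_width: 0.182
```

Emit:
play_rows(
  commands=[
    [[0, 0, 0, 0, 0, 0, 1], [0, 0, 0, 0, 0, 0, 1], [0, 0, 0, 0, 0, 0, 1]],
  ],
)

```text
time_s: 9.3
tcp_pos: [0.5196, 0.243, 0.2276]
ee_rot: [[1.0, -0.025, -0.0], [-0.025, -1.0, -0.0], [-0.0, 0.0, -1.0]]
wrist_force: [1.3, -0.9, -7.1]
gripper_width: 0.181
```

```bash
python3 - <<'E'
from h import *
s=r.sense();print(s['time_s'],s['tcp_pos'],s['ee_rot'],s['wrist_force'],s['gripper_width'])
d=cap('wrist');W=cloud(d);np.savez('/tmp/w2',W=W,**{k:d[k] for k in('image','range_z','intrinsics','extrinsics')})
def blob(zl,zh,xl,xh,yl,yh,n):
    k=W[(W[...,2]>zl)&(W[...,2]<zh)&(W[...,0]>xl)&(W[...,0]<xh)&(W[...,1]>yl)&(W[...,1]<yh)]
    print(n,len(k),cv2.minAreaRect(k[:,:2].astype(np.float32)) if len(k)>4 else '',k.mean(0))
blob(.145,.2,.40,.64,.08,.4,'tray')
t=cap('top')
cv2.imwrite('pics/w2.png',np.vstack([cv2.resize(d['image'],(480,360))[:280],cv2.resize(t['image'][140:310,100:400],(480,272),interpolation=3)])[:,:,::-1])
E
```

```text
9.3 [0.51958255 0.24301997 0.22763254] [[ 9.99680056e-01 -2.52939456e-02 -4.29181327e-05]
 [-2.52939504e-02 -9.99680050e-01 -1.13615254e-04]
 [-4.00306230e-05  1.14664473e-04 -9.99999993e-01]] [ 1.27457829 -0.91027145 -7.07955368] 0.1805844843325965
tray 40054 ((0.532317042350769, 0.24275070428848267), (0.23443499207496643, 0.1096394881606102), 88.51841735839844) [0.54430113 0.24285114 0.177891  ]
```

View pics/w2.png

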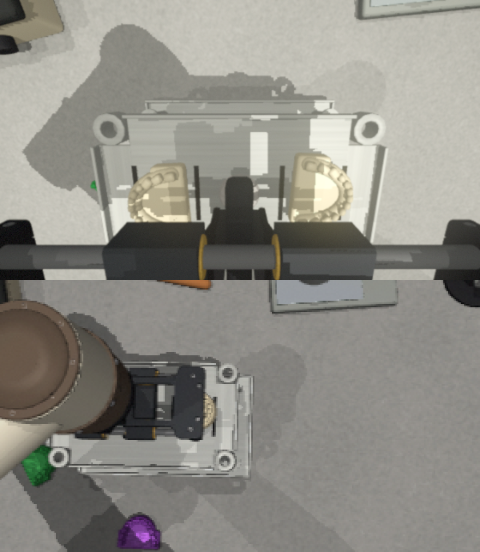

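The tray hangs level with the casts in place. It measures (0.5201, 0.2428), yaw -1.48°, so it lines up with the rack within a millimetre. Lowering.

Emit:
play_rows(
  commands=[
    [[0, 0, -0.006, 0, 0, 0.001, 1], [0, 0, -0.014, 0, 0, 0.001, 1], [0, 0, -0.022, 0, 0, 0.001, 1], [0, 0, -0.03, 0, 0, 0.001, 1], [0, 0, -0.034, 0, 0, 0.001, 1]],
  ],
)

```text
time_s: 9.9
tcp_pos: [0.519, 0.2431, 0.1919]
ee_rot: [[1.0, -0.024, -0.002], [-0.024, -1.0, -0.001], [-0.002, 0.001, -1.0]]
wrist_force: [0.0, -0.2, -7.0]
gripper_width: 0.181
```

Emit:
play_rows(
  commands=[
    [[0, 0, -0.004, 0, 0, 0, 1], [0, 0, -0.008, 0, 0, 0, 1], [0, 0, -0.012, 0, 0, 0, 1], [0, 0, -0.016, 0, 0, 0, 1], [0, 0, -0.02, 0, 0, 0, 1]],
  ],
)

```text
time_s: 10.4
tcp_pos: [0.5197, 0.2435, 0.1734]
ee_rot: [[1.0, -0.024, 0.0], [-0.024, -1.0, 0.0], [0.0, -0.0, -1.0]]
wrist_force: [-0.0, 0.5, -7.0]
gripper_width: 0.181
```

Emit:
play_rows(
  commands=[
    [[0, 0, -0.004, 0, 0, 0, 1], [0, 0, -0.008, 0, 0, 0, 1], [0, 0, -0.011, 0, 0, 0, 1], [0, 0, -0.014, 0, 0, 0, 1], [0, 0, -0.016, 0, 0, 0, 1]],
  ],
)

```text
time_s: 10.9
tcp_pos: [0.5196, 0.2435, 0.1572]
ee_rot: [[1.0, -0.024, -0.0], [-0.024, -1.0, -0.0], [-0.0, 0.0, -1.0]]
wrist_force: [-0.9, -0.6, -7.0]
gripper_width: 0.182
```

Feet are at about 83 mm and there is no contact yet.

Emit:
play_rows(
  commands=[
    [[0, 0, -0.001, 0, 0, 0, 1], [0, 0, -0.002, 0, 0, 0, 1], [0, 0, -0.003, 0, 0, 0, 1], [0, 0, -0.004, 0, 0, 0, 1], [0, 0, -0.005, 0, 0, 0, 1]],
  ],
)

```text
time_s: 11.4
tcp_pos: [0.5197, 0.2435, 0.1526]
ee_rot: [[1.0, -0.024, 0.0], [-0.024, -1.0, 0.0], [0.0, -0.0, -1.0]]
wrist_force: [-0.2, 0.1, -7.4]
gripper_width: 0.181
```

Emit:
play_rows(
  commands=[
    [[0, 0, -0.0005, 0, 0, 0, 1], [0, 0, -0.001, 0, 0, 0, 1], [0, 0, -0.0015, 0, 0, 0, 1], [0, 0, -0.0015, 0, 0, 0, 1], [0, 0, -0.0015, 0, 0, 0, 1]],
  ],
)

```text
time_s: 11.9
tcp_pos: [0.5197, 0.2435, 0.1516]
ee_rot: [[1.0, -0.024, 0.0], [-0.024, -1.0, 0.0], [0.0, -0.0, -1.0]]
wrist_force: [-1.8, -0.5, -2.2]
gripper_width: 0.18
```

Emit:
play_rows(
  commands=[
    [[0, 0, -0.001, 0, 0, 0, 1], [0, 0, -0.0015, 0, 0, 0, 1], [0, 0, -0.0015, 0, 0, 0, 1], [0, 0, -0.0015, 0, 0, 0, 1], [0, 0, -0.0015, 0, 0, 0, 1]],
  ],
)

```text
time_s: 12.4
tcp_pos: [0.5197, 0.2435, 0.15]
ee_rot: [[1.0, -0.024, 0.0], [-0.024, -1.0, 0.0], [0.0, -0.0, -1.0]]
wrist_force: [-3.9, -0.8, 3.8]
gripper_width: 0.182
```

```bash
python3 - <<'E'
from h import *
s=r.sense();print(s['time_s'],s['tcp_pos'],s['wrist_force'],s['gripper_width'])
d=cap('wrist');W=cloud(d)
m=(W[...,2]>.092)&(W[...,2]<.13)&(abs(W[...,1]-.243)<.14)&(W[...,0]>.55)&(W[...,0]<.6)
k=W[m];print(len(k),cv2.minAreaRect(k[:,:2].astype(np.float32)))
for s_ in(-1,1):
    c=np.array([.575 +(.0026 if s_>0 else -.0026),.243+s_*.103]);q=k[np.hypot(k[:,0]-c[0],k[:,1]-c[1])<.012];print('sleeve',s_,np.percentile(q[:,2],[50,90]))
t=m&(W[...,2]<.1);q=W[t];A=np.c_[q[:,:2]-[.5,.243],np.ones(len(q))];print('plane',np.linalg.lstsq(A,q[:,2],rcond=None)[0],len(q))
cv2.imwrite('pics/w3.png',cv2.resize(d['image'][:250],(800,357))[:,:,::-1])
E
```

```text
12.4 [0.51968697 0.2434822  0.14995689] [-3.93041035 -0.82616031  3.77375404] 0.18192428358257706
18076 ((0.5698028802871704, 0.2429090142250061), (0.039598338305950165, 0.23406459391117096), 0.0011930532054975629)
sleeve -1 [0.10126632 0.10840875]
sleeve 1 [0.10163446 0.10912071]
plane [-0.00305275  0.00139382  0.0977074 ] 13664
```

View pics/w3.png

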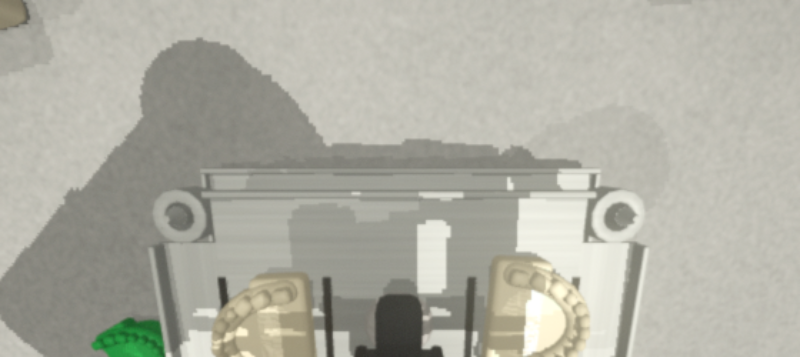

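Both visible pins stand in their sleeves at (178,217) and (620,217). Deck height is 97.7 mm (98 expected) and sleeve tops are at 101.5 mm (102 expected), so the tray is seated level. Now pressing down.

Emit:
play_rows(
  commands=[
    [[-0.001, 0, -0.002, 0, 0, 0, 1], [-0.001, 0, -0.004, 0, 0, 0, 1], [-0.001, 0, -0.006, 0, 0, 0, 1], [-0.001, 0, -0.008, 0, 0, 0, 1], [-0.001, 0, -0.01, 0, 0, 0, 1]],
  ],
)

```text
time_s: 12.95
tcp_pos: [0.5197, 0.2435, 0.1408]
ee_rot: [[1.0, -0.023, 0.003], [-0.023, -1.0, 0.0], [0.003, -0.0, -1.0]]
wrist_force: [-3.1, -2.2, 9.7]
gripper_width: 0.18
```

Emit:
play_rows(
  commands=[
    [[0, 0, -0.001, 0, 0, 0, 1], [0, 0, -0.002, 0, 0, 0, 1], [0, 0, -0.003, 0, 0, 0, 1], [0, 0, -0.0035, 0, 0, 0, 1], [0, 0, -0.0035, 0, 0, 0, 1]],
  ],
)

```text
time_s: 13.45
tcp_pos: [0.5197, 0.2435, 0.1376]
ee_rot: [[1.0, -0.023, 0.003], [-0.023, -1.0, 0.0], [0.003, -0.0, -1.0]]
wrist_force: [-4.0, -2.3, 8.8]
gripper_width: 0.18
```

Emit:
play_rows(
  commands=[
    [[0.001, 0, -0.0005, 0, 0, 0, 1], [0.001, 0, -0.001, 0, 0, 0, 1], [0.001, 0, -0.0015, 0, 0, 0, 1], [0.001, 0, -0.0015, 0, 0, 0, 1]],
  ],
)

```text
time_s: 13.85
tcp_pos: [0.5197, 0.2435, 0.136]
ee_rot: [[1.0, -0.023, 0.001], [-0.023, -1.0, 0.0], [0.001, -0.0, -1.0]]
wrist_force: [-6.4, -1.8, 10.2]
gripper_width: 0.18
```

Emit:
play_rows(
  commands=[
    [[-0.001, 0, -0.0004, 0, 0, 0, 1], [-0.001, 0, -0.0008, 0, 0, 0, 1], [-0.001, 0, -0.0008, 0, 0, 0, 1]],
  ],
)

```text
time_s: 14.15
tcp_pos: [0.5197, 0.2435, 0.136]
ee_rot: [[1.0, -0.023, 0.003], [-0.023, -1.0, 0.0], [0.003, -0.0, -1.0]]
wrist_force: [-5.2, -3.1, 12.9]
gripper_width: 0.18
```

The press is at its stop: z is unchanged while force rises. Turning clockwise.

Emit:
play_rows(
  commands=[
    [[0, 0, 0, 0, 0, -0.05, 1], [0, 0, 0, 0, 0, -0.12, 1], [0, 0, 0, 0, 0, -0.2, 1], [0, 0, 0, 0, 0, -0.28, 1], [0, 0, 0, 0, 0, -0.35, 1]],
  ],
)

```text
time_s: 14.65
tcp_pos: [0.5198, 0.2438, 0.136]
ee_rot: [[0.93, -0.367, 0.003], [-0.367, -0.93, 0.001], [0.003, -0.002, -1.0]]
wrist_force: [-6.3, -1.9, 12.0]
gripper_width: 0.183
```

```bash
python3 - <<'E'
from h import *
s=r.sense();print(s['time_s'],s['tcp_pos'],s['wrist_force'],s['moment'],s['gripper_width'],s['joints'])
d=cap('wrist');W=cloud(d)
q=W[(W[...,2]>.092)&(W[...,2]<.1)&(abs(W[...,1]-.243)<.11)&(abs(W[...,0]-.52)<.065)]
A=np.c_[q[:,:2]-[.5,.243],np.ones(len(q))];print('deck plane',np.linalg.lstsq(A,q[:,2],rcond=None)[0],len(q))
k=W[(W[...,2]>.092)&(W[...,2]<.13)&(abs(W[...,1]-.243)<.14)&(abs(W[...,0]-.52)<.085)];print(cv2.minAreaRect(k[:,:2].astype(np.float32)))
E
```

```text
14.65 [0.51977609 0.24379726 0.13600213] [-6.25211036 -1.89491663 11.95861166] [-0.74930271  1.76302549  0.11962668] 0.18284945283387 [ 41.34211077  21.41844682 -13.97265112   0.11549411 -54.43238796
  27.07738918]
deck plane [-0.00133123  0.00165179  0.09760281] 27864
((0.5195004940032959, 0.24363797903060913), (0.23450252413749695, 0.13547088205814362), 88.6150131225586)
```

The tool is turning freely at 0.12 N m. The tray stayed put at yaw -1.4° and level. Continuing the turn, with 1.57 rad plus a little margin in total.

Emit:
play_rows(
  commands=[
    [[0, 0, 0, 0, 0, -0.1, 1], [0, 0, 0, 0, 0, -0.2, 1], [0, 0, 0, 0, 0, -0.3, 1], [0, 0, 0, 0, 0, -0.4, 1], [0, 0, 0, 0, 0, -0.5, 1]],
  ],
)

```text
time_s: 15.2
tcp_pos: [0.52, 0.2442, 0.136]
ee_rot: [[0.64, -0.768, 0.004], [-0.768, -0.64, 0.001], [0.001, -0.004, -1.0]]
wrist_force: [-4.0, -1.7, 11.0]
gripper_width: 0.183
```

Emit:
play_rows(
  commands=[
    [[0, 0, 0, 0, 0, -0.1, 1], [0, 0, 0, 0, 0, -0.2, 1], [0, 0, 0, 0, 0, -0.3, 1], [0, 0, 0, 0, 0, -0.4, 1], [0, 0, 0, 0, 0, -0.5, 1]],
  ],
)

```text
time_s: 15.7
tcp_pos: [0.5204, 0.2444, 0.136]
ee_rot: [[0.193, -0.981, 0.005], [-0.981, -0.193, 0.002], [-0.001, -0.005, -1.0]]
wrist_force: [-4.0, -1.3, 10.2]
gripper_width: 0.179
```

Emit:
play_rows(
  commands=[
    [[0, 0, 0, 0, 0, -0.08, 1], [0, 0, 0, 0, 0, -0.15, 1], [0, 0, 0, 0, 0, -0.21, 1], [0, 0, 0, 0, 0, -0.225, 1], [0, 0, 0, 0, 0, -0.225, 1]],
  ],
)

```text
time_s: 16.2
tcp_pos: [0.5206, 0.2444, 0.136]
ee_rot: [[-0.027, -1.0, 0.005], [-1.0, 0.027, 0.002], [-0.002, -0.005, -1.0]]
wrist_force: [-3.9, -1.0, 10.7]
gripper_width: 0.183
```

```bash
python3 - <<'E'
from h import *
s=r.sense();R=np.array(s['ee_rot']);print(s['time_s'],s['tcp_pos'],s['wrist_force'],s['moment'],s['gripper_width'],np.degrees(np.arctan2(R[1,0],R[0,0])),s['joints'])
E
```

```text
16.2 [0.52057393 0.24438758 0.13602422] [-3.93315205 -0.9767442  10.68831148] [-0.42162203  1.18101209  0.02244919] 0.182700370360127 -91.54274028085568 [ 41.33942533  21.44686914 -13.92907785   0.12899837 -54.32616187
 -42.95743965]
```

Turned 90°. Now letting it spring up to the notch, 7.5 mm.

Emit:
play_rows(
  commands=[
    [[0, 0, 0.002, 0, 0, 0, 1], [0, 0, 0.004, 0, 0, 0, 1], [0, 0, 0.006, 0, 0, 0, 1], [0, 0, 0.0075, 0, 0, 0, 1], [0, 0, 0.0075, 0, 0, 0, 1]],
  ],
)

```text
time_s: 16.7
tcp_pos: [0.5205, 0.2444, 0.1429]
ee_rot: [[-0.027, -1.0, 0.005], [-1.0, 0.027, 0.002], [-0.002, -0.005, -1.0]]
wrist_force: [-1.7, -1.9, 7.2]
gripper_width: 0.184
```

Emit:
play_rows(
  commands=[
    [[0, 0, 0.0005, 0, 0, 0, 1], [0, 0, 0.001, 0, 0, 0, 1], [0, 0, 0.001, 0, 0, 0, 1]],
  ],
)

```text
time_s: 17.0
tcp_pos: [0.5205, 0.2444, 0.1436]
ee_rot: [[-0.027, -1.0, 0.005], [-1.0, 0.027, 0.002], [-0.002, -0.005, -1.0]]
wrist_force: [-1.9, -1.3, 6.6]
gripper_width: 0.178
```

Emit:
play_rows(
  commands=[
    [[0, 0, 0.0005, 0, 0, 0, 1], [0, 0, 0.001, 0, 0, 0, 1], [0, 0, 0.001, 0, 0, 0, 1]],
  ],
)

```text
time_s: 17.3
tcp_pos: [0.5204, 0.2444, 0.1436]
ee_rot: [[-0.027, -1.0, 0.004], [-1.0, 0.028, 0.002], [-0.002, -0.004, -1.0]]
wrist_force: [4.5, 0.1, 1.1]
gripper_width: 0.182
```

The notch holds: z stays at 0.1436 and the force dropped to 1 N. Letting go.

Emit:
play_rows(
  commands=[
    [[0, 0, 0, 0, 0, 0, 0.8], [0, 0, 0, 0, 0, 0, 0.6], [0, 0, 0, 0, 0, 0, 0.4], [0, 0, 0, 0, 0, 0, 0.2], [0, 0, 0, 0, 0, 0, 0]],
  ],
)

```text
time_s: 17.8
tcp_pos: [0.5179, 0.2431, 0.1427]
ee_rot: [[-0.028, -1.0, -0.002], [-1.0, 0.028, -0.001], [0.001, 0.002, -1.0]]
wrist_force: [-0.4, -0.4, 0.8]
gripper_width: 0.479
```

Emit:
play_rows(
  commands=[
    [[0, 0, 0, 0, 0, 0, 0], [0, 0, 0, 0, 0, 0, 0], [0, 0, 0, 0, 0, 0, 0], [0, 0, 0.005, 0, 0, 0, 0], [0, 0, 0.015, 0, 0, 0, 0]],
  ],
)

```text
time_s: 18.3
tcp_pos: [0.5182, 0.2432, 0.1581]
ee_rot: [[-0.028, -1.0, -0.001], [-1.0, 0.028, -0.001], [0.001, 0.001, -1.0]]
wrist_force: [0.2, -1.5, 0.7]
gripper_width: 0.928
```

Emit:
play_rows(
  commands=[
    [[0, 0, 0.02, 0, 0, 0, 0], [0, 0, 0.05, 0, 0, 0, 0], [-0.01, 0, 0.08, 0, 0, 0, 0], [-0.03, 0, 0.11, 0, 0, 0, 0], [-0.05, 0, 0.14, 0, 0, 0, 0]],
  ],
)

```text
time_s: 18.8
tcp_pos: [0.4681, 0.2433, 0.3003]
ee_rot: [[-0.029, -1.0, 0.001], [-1.0, 0.029, 0.001], [-0.001, -0.001, -1.0]]
wrist_force: [-0.0, 0.4, -0.3]
gripper_width: 0.996
```

Emit:
play_rows(
  commands=[
    [[-0.03, -0.04, 0.01, 0, 0, 0, 0], [-0.06, -0.08, 0.02, 0, 0, 0, 0], [-0.06, -0.12, 0.02, 0, 0, 0, 0], [-0.06, -0.16, 0.02, 0, 0, 0, 0], [-0.06, -0.16, 0.02, 0, 0, 0, 0]],
  ],
)

```text
time_s: 19.3
tcp_pos: [0.4077, 0.0803, 0.32]
ee_rot: [[-0.032, -0.999, 0.003], [-0.999, 0.032, 0.001], [-0.001, -0.003, -1.0]]
wrist_force: [0.2, 0.7, 0.8]
gripper_width: 0.997
```

```bash
python3 - <<'E'
from h import *
s=r.sense();print(s['time_s'],s['tcp_pos'],s['wrist_force'],s['gripper_width'])
for n in('top','scene'):
    d=cap(n);W=cloud(d);print(n)
    def blob(zl,zh,xl,xh,yl,yh,t):
        k=W[(W[...,2]>zl)&(W[...,2]<zh)&(W[...,0]>xl)&(W[...,0]<xh)&(W[...,1]>yl)&(W[...,1]<yh)]
        if len(k)>4: print(t,len(k),cv2.minAreaRect(k[:,:2].astype(np.float32)),k.mean(0))
    blob(.155,.182,.46,.58,.18,.3,'bar'); blob(.092,.114,.42,.62,.1,.38,'tray')
    cv2.imwrite(f'pics/{n}9.png',cv2.resize(d['image'],(800,600),interpolation=3)[:,:,::-1])
E
```

```text
19.3 [0.40774023 0.08029569 0.32003496] [0.24945618 0.67901233 0.782228  ] 0.996630351552049
top
bar 276 ((0.5203425884246826, 0.24300961196422577), (0.06878946721553802, 0.015485924668610096), 89.89269256591797) [0.52066147 0.24225452 0.16815938]
tray 5175 ((0.5214306116104126, 0.24433350563049316), (0.23503020405769348, 0.13414619863033295), 88.499267578125) [0.52247238 0.25054512 0.09984902]
scene
bar 184 ((0.5210989117622375, 0.24264463782310486), (0.06857088953256607, 0.019788116216659546), 87.94354248046875) [0.52366915 0.24246025 0.16611411]
tray 2751 ((0.5208615064620972, 0.24389147758483887), (0.23348252475261688, 0.13873854279518127), 88.61547088623047) [0.52771733 0.24307885 0.10078577]
```

View pics/top9.png

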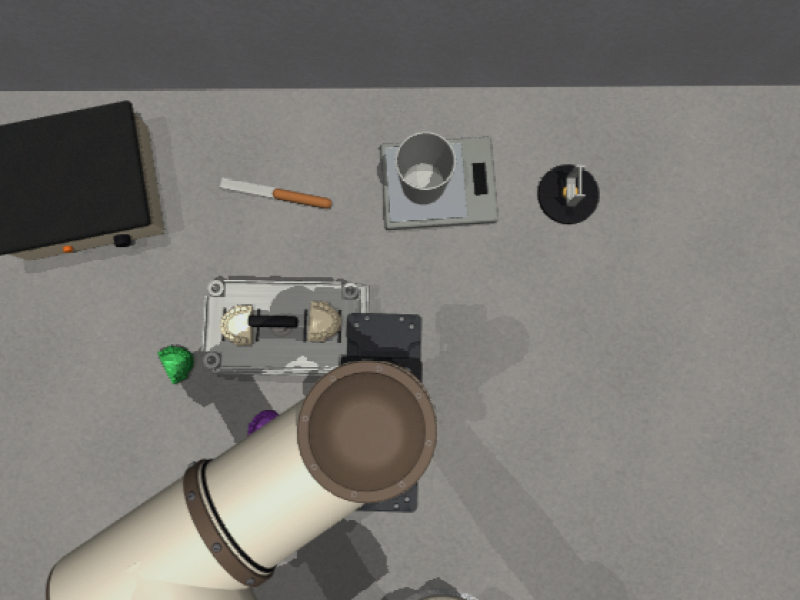

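View pics/scene9.png

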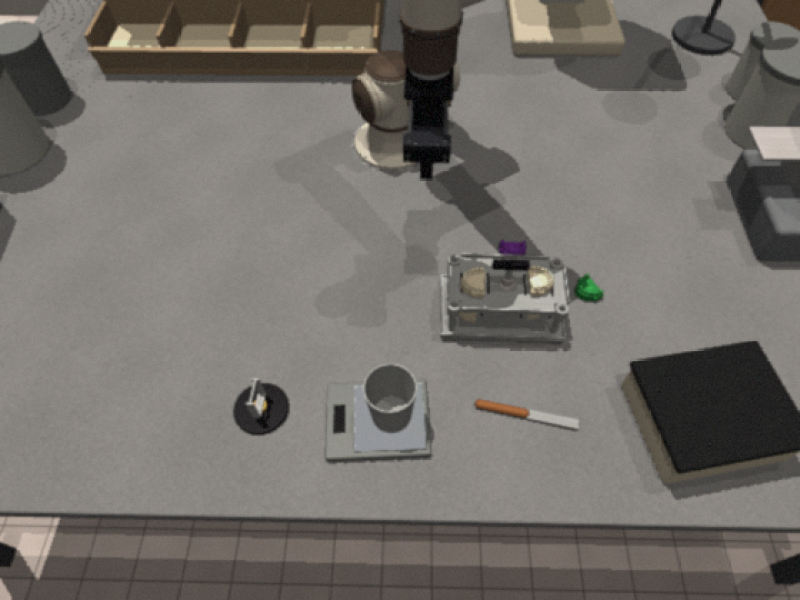

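Top view: the tray is on the rack with its bar crosswise at (273,321) and its casts standing. The bystanders are unmoved. The bar top at 168 mm matches the notch (169 mm expected).

```bash
python3 -c "
from station import r
print(r.finish_job())"
```

```text
the job is handed in; nothing more can be done
None
```

I set the tray on the rack's four posts, locked it with a quarter-turn clockwise, let go, and handed the job in at about 19 s. No verdict is reported.

- **Seating:** I lowered the tray in steps of 4 mm, then 1 mm. The wrist camera put its deck at 97.7 mm (98 expected) and its slope at about 0.003 rad or less. It showed the two far pins in their sleeves. The final top and scene views put the tray within about 2 mm and 0.2° of the rack.
- **Locking:** I pressed the handle to its stop, at about 11–13 N. It turned 90° freely, with a moment of about 0.12 N m partway round. Raising it, it stopped 7.6 mm above the hard stop and the push on the tool fell from about 6.6 N to 1 N, so the notch was holding it. After I let go, the bar top was at 166–168 mm by the cameras (169 expected at 8 mm press) and lay crosswise.
- **Casts and bystanders:** Both tray casts were still standing. The bowl, lid, knife and the green and purple look-alikes looked unmoved. I did not measure the two casts on the base tier at the end, because the tray mostly hides them.
- **Disagreements:** The top and wrist cameras differed by about 2 mm in x for the rack, so I used the wrist values for the placing. A sideways force of 2–6 N stayed on the wrist while pressing and turning, and went away on release.

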